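Wedge a lino block tight in the carving jig

ROBOT

A 6-joint arm with a two-finger parallel gripper is mounted at the origin on the work surface. World frame = base frame: x ahead of the robot, y to its left, z up, the work surface at z = 0. Lengths are in m, angles in rad, forces in N, time in s.
With the tool pointing down it reaches from about 0.25 to 0.725 m from the base axis. Payload 4 kg.
Tool frame: the origin (TCP) lies midway between the tips of the shut fingers; the grasp point (between the pads) lies 19 mm behind it; z points along the fingers, x is the direction in which the jaws open and shut, and the axes are right-handed (so a half turn about z gives the same grasp; the last joint's range is limited). The gripper opens to 85 mm and grips with 20 to 120 N. Pads are 22 mm wide; open, the fingers measure 114 mm over their backs; the gripper's body (76 mm by 85 mm) begins 54 mm behind the grasp point. The pads swing forward as they close: fully open they stand 13 mm farther back than shut.
Start: joints at [1.329, 0.241, 0.005, 1.335, 0, 1.571], TCP at [0.12, 0.485, 0.231] pointing down, gripper open.
Joint ranges: [-2.72, 2.72], [-1.05, 1.87], [-1.09, 1.28], [-1.99, 2.15], [-1.42, 1.44], [-3.14, 3.14]. Speed limits (rad/s): [2.79, 2.79, 3.14, 3.14, 3.14, 3.14].

INTERFACE

Orientations are given as a unit quaternion [x, y, z, w].
In Python, from workcell import bot, vision, ticket gives the robot as it stands.
- The arm moves only by the tool play_rows, never from a script. Its argument "deltas" is one flat list of numbers, 5 for each row, row after row: the opening, from 0 (shut) to 1 (fully open), then the shift along the tool's x, y, z in units of 60 mm (1.0 is 60 mm), then the turn about the tool's z in degrees. A call has 1 to 12 rows; each row shifts and turns the pose as measured when the row begins, along the tool's axes as they then stand; what a row does not reach is not made up. A row lasts 1/8 s, in which the tool goes at most 62.5 mm and 10.7 degrees, less where a joint would pass 70% of its speed; a pose out of reach is approached as far as the arm can. A call is refused whole if a number of a shift passes 1 or a number of a turn 10.7, either way. A call with a gripper value outside its range is refused whole. The fingers move at their own pace and stop on an object; the grip force is fixed at half the most. Time passes only in rows, so rows that do not move let the fingers close. It gives the time, the measured TCP pose, the force and the opening at its end, in the units of the state.
- bot.get_obs(): the state, without advancing time (a new reading comes with each control period).
- vision.camera(name): name is "scene" or "side" or "wrist"; returns a dict with "color" (480x640x3 uint8, blue, green, red), "intrinsics" (3x3 intrinsics, pixels), "rvec" (rotation vector, rad) and "tvec" (3), from world to camera coordinates, as OpenCV has them. Camera axes: x right, y down, z forward; pixel columns grow to the right and rows downward; lengths in m; the calibration is good to about 2 mm. A picture is of the moment at which its call begins. There is no depth.
- ticket.job_done(): hands the job in, once; it reports no verdict.
The state is a dict: "clock": time; "joint_pos": joint angles; "joint_vel": joint speeds; "tau": joint torques, N m; "eef_pos": TCP position; "tool_rot": TCP orientation; "ft_force": force on the tool from outside, world axes, zero at the start; "ft_torque": the same for the moment, N m; "grip_width": finger opening in m.
Only numpy, scipy, OpenCV 4.12 (cv2) and the standard library are available. Lean on these libraries where they do the work, as an engineer would, in place of code of your own. Each camera call takes 0.05 s, during which the arm holds its last target. There are 200 camera calls.

TASK

Pick up the red-handled hammer and, with two or more separate light taps, drive the yellow wedge into the jig until it stops advancing and the lino block is clamped tight; hard blows would crush the wedge, and only the hammer may touch it. Then lay the hammer back down on its black rubber mat, and leave the other things on the bench as they are.

Things in the scene. Friction and masses are not known exactly. Their poses are not given: they have to be found in the camera images.
- jig_floor (a point): Wooden carving jig fixed to the table: plywood base 190 x 205 x 14 mm. This point is on top of the base, 14 mm up. In its frame (mm) the base spans x -90 to 100, y -120 to 85; a fence on the +x side (inner face x = 85) and an end stop on the -y side (inner face y = -105), both 22 high above the base. The wedge is driven towards -y.
- jig: The same jig, same axes, origin on its underside. A dark rail (155 long, 22 thick, 26 high) stands near its -x side from y = -103 to 53, its inner face sloped 1 in 10, so the lane between rail and block narrows to -y. The rail is bolted up to 2.2 mm either way, which shows in no pose: the wedge stops with its struck end anywhere from jig y = 60 to 112 mm, to be felt.
- block_center (a point): Centre of the printing block, grey-green lino on wood, 110 (x) x 150 (y) x 24 mm, about 0.45 kg, flat on the jig base between fence and wedge, with about 1 mm of play. Its axes are nearly the jig's. When tight its +x edge bears on the fence.
- block: The same printing block; origin at the centre of its underside.
- wedge_head (a point): Middle of the flat struck end (29 mm wide, 34 mm high, looking to +y) of the yellow wedge. The wedge lies on the jig base between block and rail, runs from here 150 mm to its -y, is 34 mm high, 31 mm wide at the struck end and 16 mm at the thin end. It starts loose, struck end at jig y = 130 to 137 mm.
- wedge: The same wedge, about 70 g; origin on the underside at mid length, on the straight side facing the block. It slides in under about 1 N for 15 to 75 mm until it takes hold, then the force rises over the last few mm. It stops within 2 mm; a tap of 15 to 25 N makes it tight and friction keeps it so. A press or a blow over 75 N crushes it: a hand at 30 mm/s is gentle, at 80 mm/s too hard.
- hammer_grip (a point): Place to grip the hammer (about 0.35 kg, lying flat on its mat): middle of the red handle's section, 15 mm above the underside, 50 mm from the head's centre line. The handle is a bar 20 mm wide (y), 24 mm high (z), along the hammer's x axis; from this point it runs 37 mm to +x, to the head, and 153 mm to -x.
- hammer_face (a point): Centre of the round striking face, 30 mm across, looking to the hammer's -y. In the hammer's frame it is 50 mm to +x and 50 mm to -y of the grip point, at the same height. The head is 26 mm thick along x and 30 mm high, and ends 46 mm on the +y side of the handle's centre line.
- hammer: The same hammer; origin on the underside, where the head's centre line crosses the handle's. Axes as at the grip point, z up as it lies.
- mat: Flat black rubber mat fixed to the table, 260 (x) x 170 (y) mm, 3 mm thick; origin at the centre of its underside.
- ink_tin: Bystander, to be left alone: short ink tin with a black band, 72 mm across, 55 mm high. Origin at its underside.
- white_bottle: Bystander, to be left alone: white bottle with a red cap, 70 mm across, 150 mm high. Origin at its underside.
- green_bottle: Bystander, to be left alone: green glass bottle, 60 mm across, 190 mm high. Origin at its underside.
- tape: Bystander, to be left alone: roll of paper tape lying flat, 90 mm across, 25 mm high. Origin at its underside.
- spare_wedge: Bystander, to be left alone: spare brown wooden wedge, same shape and size as the yellow one, lying on the bare table; not needed. Origin at its underside.
- brush_pot: Bystander, to be left alone: blue pot with brushes, 76 mm across, 100 mm high (220 mm with the brushes). Origin at its underside.
- brayer: Bystander, to be left alone: ink roller: black rubber roll 100 mm long, 36 mm across, with a brown wooden handle 100 mm long, lying flat. Origin at its underside.
Mind the look-alikes: they are no part of the job. Leave any white look-alike of the hammer alone. What is shaped like the block but turquoise is not meant.

How it is judged:
On the way, in this order (a step that is already met when the one before it is completed fails the run):
1. a first tap: the held hammer presses on the wedge (contact force between hammer and wedge above 0.15 N and contact force between the fingers and hammer above 1 N).
2. the hammer is drawn off the wedge for at least 0.1 s (contact force between hammer and wedge below 0.05 N), for 0.1 s.
3. a further tap with the held hammer (all of step 1).
At the end, for the whole second after the job is handed in: With nothing touching it the wedge still presses on the block with over 12 N, at rest, its mid length under 45 mm to the jig's +y; block within 1.5 mm of the fence, block and wedge flat within 0.05 rad. The hammer lies still, its grip point over the mat and under 30 mm high (contact force between wedge and block above 12 N and y of wedge in the frame of jig_floor below 0.045 m and x of block in the frame of jig_floor above 0.0285 m and angle between each of block, wedge's own z axis and vertical below 0.05 rad and linear speed of wedge below 0.005 m/s and x of hammer_grip in the frame of mat between -0.13 and 0.13 m and y of hammer_grip in the frame of mat between -0.085 and 0.085 m and height (world z) of hammer_grip below 0.03 m and linear speed of hammer below 0.02 m/s).
It fails at once if the wedge is struck or pressed by the hammer with more than 75 N (contact force between hammer and wedge above 75 N).
It fails at once if the robot itself pushes the wedge (over 0.5 N) (contact force between any of the fingers, the arm and wedge above 0.5 N).
It fails at once if a bystander is moved by more than 30 mm (distance of any of ink_tin, white_bottle, green_bottle, tape, spare_wedge, brush_pot, brayer from where it was at the start of the episode above 0.03 m).
It also fails if it takes over 48 s, if anything falls off the work surface, if the arm or the gripper's body presses on something with over 40 N, if the wrist force passes 120 N, or if a joint passes its speed limit or range.

## Working session

There is one attempt and no reset: what is moved stays moved. The work goes in short steps, Python scripts to look and compute and a tool call to move; the robot and the scene stay as the last step left them, time stands still between calls to the robot, and variables do not carry over. Pictures are saved under pics/ and viewed, about 8 in all and at most 12, crops included, and the job is handed in when it is done.

Besides the shell and the picture viewer there is one more tool, called after ">>>" as name(argument=value, ...) on one line, values as JSON. play_rows: Moves the arm, as the interface text tells. Its arguments: {"type":"object","properties":{"deltas":{"type":"array"}},"required":["deltas"]}

```bash
mkdir -p pics; ls; cat > h.py <<'E'
import numpy as np,cv2
from workcell import bot,vision,ticket
def cam(n):
    c=vision.camera(n); c['R']=cv2.Rodrigues(np.array(c['rvec'],float))[0]; c['t']=np.array(c['tvec'],float).reshape(3); c['K']=np.array(c['intrinsics'],float); return c
def ray(c,u,v,z):
    d=c['R'].T@np.linalg.inv(c['K'])@np.array([u,v,1.]); o=-c['R'].T@c['t']; return o+d*(z-o[2])/d[2]
def proj(c,p):
    p=c['R']@np.array(p,float)+c['t']; q=c['K']@p; return q[:2]/q[2]
E
python3 - <<'E'
from h import *
import pickle
for n in ['scene','side','wrist']:
    c=cam(n); cv2.imwrite(f'pics/{n}0.png',c['color']); pickle.dump(c,open(n+'0.pkl','wb'))
    print(n,-c['R'].T@c['t'],c['R'][2])
print(bot.get_obs())
E
```

```text
pics
scene [1.29344755 0.45720674 0.93516545] [-0.61755604 -0.32667693 -0.71547657]
side [ 0.07132434 -0.71593665  1.04646204] [ 0.36143905  0.58349085 -0.72725528]
wrist [0.05308896 0.50092499 0.37333735] [ 0.25751708 -0.06545387 -0.96405433]
{'clock': 0.15, 'joint_pos': array([ 1.32901702e+00,  2.41275852e-01,  4.05361870e-03,  1.33518991e+00,
       -9.60090897e-06,  1.57079744e+00]), 'joint_vel': array([-2.32170722e-03, -1.35827010e-03,  2.91950008e-03, -1.04776364e-05,
       -1.70110746e-03, -1.29810639e-03]), 'tau': array([ 9.93930225e-04, -3.72634435e+01,  2.52638769e+01,  1.23559617e-02,
        1.50919591e-04,  1.09405204e-05]), 'eef_pos': array([0.11960658, 0.48500382, 0.23060712]), 'tool_rot': array([ 7.87220050e-01,  6.16671664e-01, -6.33039850e-04,  5.01993161e-04]), 'ft_force': array([-0.09367231,  0.08552703, -0.50151017]), 'ft_torque': array([-0.00841184,  0.00328906,  0.00341625]), 'grip_width': 0.0854752086300586}
```

View pics/scene0.png

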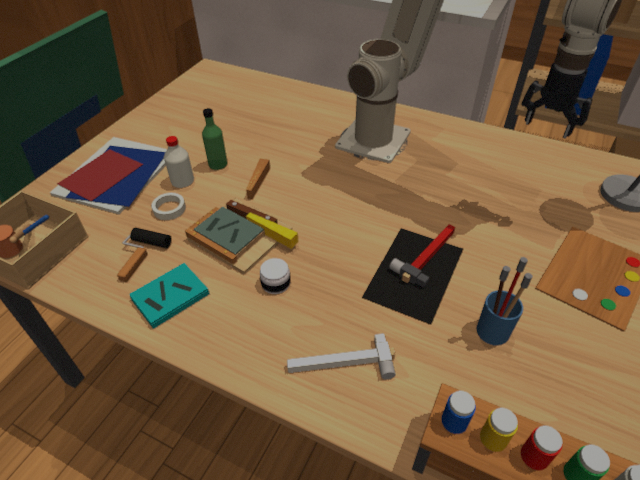

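View pics/side0.png

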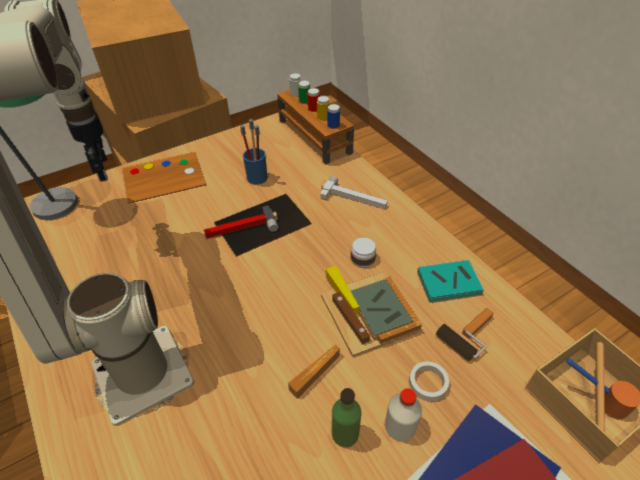

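The scene view shows the red hammer at about (425,255) on its mat, and the jig with the yellow wedge at about (272,230). The side view shows the hammer at (240,225) and the wedge at (342,288). I'll zoom in on both.

```bash
python3 - <<'E'
from h import *
import pickle
S=pickle.load(open('scene0.pkl','rb'));D=pickle.load(open('side0.pkl','rb'))
def crop(c,x,y,w=133,h=100):
    im=cv2.resize(c['color'][y:y+h,x:x+w],(400,300),interpolation=cv2.INTER_CUBIC)
    for k in range(0,w,20): cv2.putText(im,str(x+k),(k*3,8),0,.3,(255,255,255),1); cv2.line(im,(k*3,10),(k*3,14),(255,255,255),1)
    for k in range(0,h,20): cv2.putText(im,str(y+k),(0,k*3+3),0,.3,(255,255,255),1)
    return im
m=np.vstack([np.hstack([crop(S,180,190),crop(S,350,225)]),np.hstack([crop(D,310,258),crop(D,195,170)])])
cv2.imwrite('pics/m1.png',m)
E
```

```text
(no output)
```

View pics/m1.png

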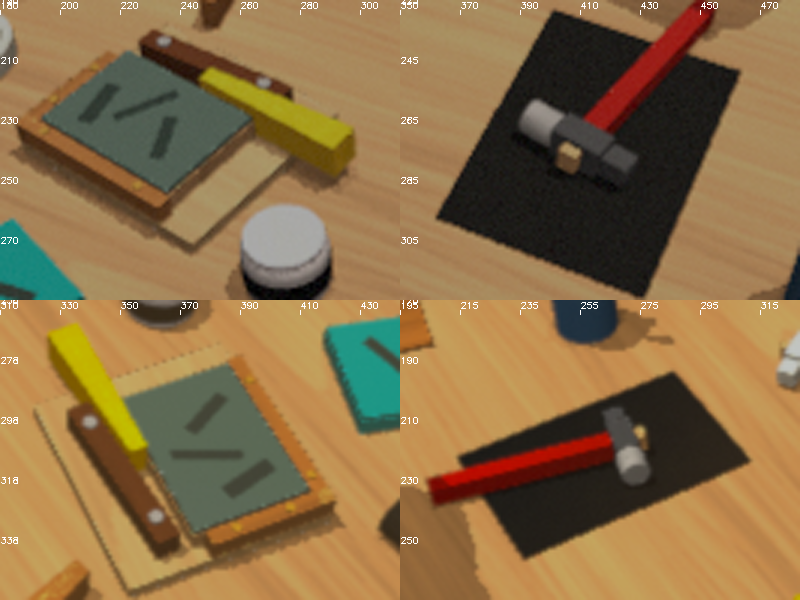

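```bash
cat > fit.py <<'E'
from h import *
import pickle
from scipy.optimize import least_squares
S=pickle.load(open('scene0.pkl','rb'));D=pickle.load(open('side0.pkl','rb'))
def px(c,u,v): # mosaic coords -> pixel
    if c=='S': return (180+u/3,190+v/3) if u<400 else (350+(u-400)/3,225+v/3)
    return (310+u/3,258+(v-300)/3) if u<400 else (195+(u-400)/3,170+(v-300)/3)
C={'S':S,'D':D}
def T(p,q):
    c,s=np.cos(p[2]),np.sin(p[2]); return [p[0]+c*q[0]-s*q[1],p[1]+s*q[0]+c*q[1],q[2]]
def fit(obs,x0,name):
    f=lambda p:np.concatenate([proj(C[c],T(p,np.array(q)/1e3))-px(c,u,v) for c,u,v,q in obs])
    r=least_squares(f,x0,x_scale=[.01,.01,.05],loss='soft_l1'); print(name,r.x.round(4),np.degrees(r.x[2]).round(1)); print(r.fun.reshape(-1,2).round(1).tolist()); return r.x
if __name__=='__main__':
    jig=fit([('S',192,243,(100,85,14)),('D',35,410,(-90,85,14)),('D',130,590,(-90,-120,14)),('D',222,345,(100,85,14)),
     ('D',332,498,(100,-120,36)),('S',20,128,(100,-120,36))],[.45,-.1,0],'jig')
    mat=fit([('S',554,11,(-130,85,3)) if 0 else ('S',554,11,(-130,-85,3)),('S',740,71,(-130,85,3)),('S',437,215,(130,-85,3)),('S',645,298,(130,85,3)),
     ('D',458,458,(-130,85,3)) if 0 else ('D',458,458,(-130,85,3)),('D',672,373,(130,85,3)),('D',749,461,(130,-85,3)),('D',526,558,(-130,-85,3))],[.5,.2,0],'mat')
    ob=lambda c,u,v,z:ray(C[c],*px(c,u,v),z).round(4)
    for n,z,pts in [('wedge head top',.048,[('S',355,125),('S',334,140),('D',50,331),('D',76,324)]),
      ('wedge thin top',.048,[('S',208,70),('S',200,82),('D',147,444),('D',132,468)]),
      ('handle far',.030,[('S',688,0),('S',713,12),('D',430,480),('D',433,505)]),
      ('handle near top',.030,[('S',600,115),('D',612,435),('D',612,458)]),
      ('face center',.018,[('S',523,118),('D',637,472)]),
      ('headback top',.033,[('S',637,158),('S',622,177),('D',606,410),('D',622,408)])]:
        for a in pts: print(n,a,ob(*a,z))
E
python3 fit.py
```

```text
jig [ 0.5602 -0.1359 -0.1636] -9.4
[[-0.1, 0.8], [-1.3, -1.0], [-0.3, 0.5], [-1.4, -0.7], [1.2, 0.1], [-2.9, -1.1]]
mat [ 0.4836  0.305  -0.0119] -0.7
[[-0.8, -0.4], [0.1, 0.3], [-0.9, 1.1], [-0.3, 0.6], [-1.6, -0.2], [-0.5, -0.7], [-0.1, -0.1], [-1.7, 0.4]]
wedge head top ('S', 355, 125) [0.5213 0.0038 0.048 ]
wedge head top ('S', 334, 140) [ 0.5447 -0.0037  0.048 ]
wedge head top ('D', 50, 331) [0.5326 0.0047 0.048 ]
wedge head top ('D', 76, 324) [ 0.5573 -0.0011  0.048 ]
wedge thin top ('S', 208, 70) [ 0.5167 -0.1455  0.048 ]
wedge thin top ('S', 200, 82) [ 0.5329 -0.1437  0.048 ]
wedge thin top ('D', 147, 444) [ 0.5336 -0.1468  0.048 ]
wedge thin top ('D', 132, 468) [ 0.5086 -0.1603  0.048 ]
handle far ('S', 688, 0) [0.3172 0.3304 0.03  ]
handle far ('S', 713, 12) [0.3225 0.3539 0.03  ]
handle far ('D', 430, 480) [0.3144 0.3448 0.03  ]
handle far ('D', 433, 505) [0.303  0.3104 0.03  ]
handle near top ('S', 600, 115) [0.4776 0.3046 0.03  ]
handle near top ('D', 612, 435) [0.4995 0.304  0.03  ]
handle near top ('D', 612, 458) [0.4834 0.2735 0.03  ]
face center ('S', 523, 118) [0.4972 0.2472 0.018 ]
face center ('D', 637, 472) [0.5002 0.253  0.018 ]
headback top ('S', 637, 158) [0.5107 0.3455 0.033 ]
headback top ('S', 622, 177) [0.5342 0.341  0.033 ]
headback top ('D', 606, 410) [0.5109 0.3386 0.033 ]
headback top ('D', 622, 408) [0.5265 0.3322 0.033 ]
```

```bash
python3 - <<'E'
from fit import *
for n,c,u,v,z in [('pot','S',495,338,0),('pot','D',256,180,0),('tin top','S',274,268,.055),('tin top','D',364,245,.055)]: print(n,ray(C[c],u,v,z).round(3))
E
```

```text
pot [0.585 0.523 0.   ]
pot [0.567 0.51  0.   ]
tin top [0.659 0.013 0.055]
tin top [0.666 0.016 0.055]
```

>>> play_rows(deltas=[1,-0.2,0.75,0.1,-0.5,1,-0.2,0.75,0.15,-0.5,1,-0.2,0.75,0.15,-0.5,1,-0.2,0.75,0.2,-0.5,1,-0.2,0.75,0.2,-0.5,1,-0.2,0.75,0.2,-0.3])

```text
clock: 0.9
eef_pos: [0.3719, 0.355, 0.1682]
tool_rot: [0.769, 0.64, -0.001, -0.0]
ft_force: [-0.7, 0.1, 0.0]
grip_width: 0.0851
```

>>> play_rows(deltas=[1,-0.15,0.5,0.1,0,1,-0.15,0.45,0.1,0,1,0,0,0,0])

```text
clock: 1.27
eef_pos: [0.4279, 0.3229, 0.1531]
tool_rot: [0.77, 0.638, -0.003, 0.0]
ft_force: [-0.4, 0.6, -0.1]
grip_width: 0.0856
```

```bash
python3 - <<'E'
from h import *
import pickle
c=cam('wrist'); cv2.imwrite('pics/w1.png',c['color']); pickle.dump(c,open('w1.pkl','wb'));o=bot.get_obs();print(o['eef_pos'],o['ft_force'],o['clock'])
E
```

```text
[0.42709254 0.32345871 0.15336192] [-0.8400827   0.03320749  0.05878714] 1.325
```

View pics/w1.png

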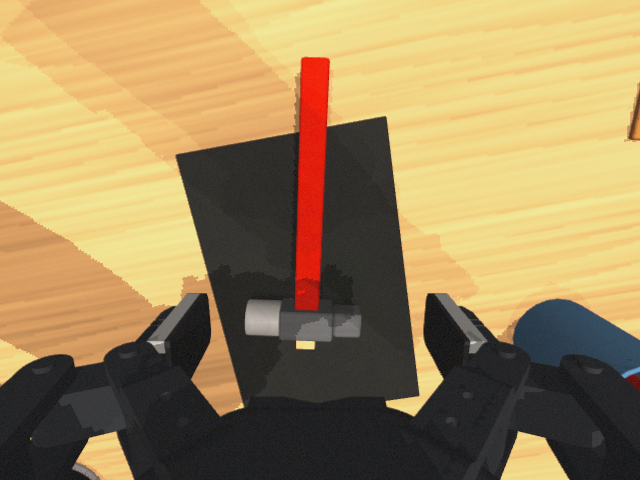

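The wrist view shows the handle from (315,58) to (307,309). The face is at (246,318) and the back of the head at (361,321), with the hammer clear between the fingers.

```bash
python3 - <<'E'
from h import *
import pickle
c=pickle.load(open('w1.pkl','rb'))
print(-c['R'].T@c['t'])
P=lambda u,v,z:ray(c,u,v,z)[:2]
far=(P(301.5,58,.030)+P(329,58,.030))/2; near=(P(296,309,.03)+P(319.5,309,.03))/2
d=near-far; print(far,near,np.linalg.norm(d),np.degrees(np.arctan2(d[1],d[0])), np.linalg.norm(P(296,309,.03)-P(319.5,309,.03)))
f=P(246,318,.018);b=P(361,321,.03); h=b-f; print(f,b,np.linalg.norm(h),np.degrees(np.arctan2(-h[0],h[1])))
u=d/np.linalg.norm(d); hc=far+u*.203; print('head ctr',hc,'near->',near+u*.013,'from face',f+.05*np.array([-u[1],u[0]]))
o=bot.get_obs();
from scipy.spatial.transform import Rotation as R
M=R.from_quat(o['tool_rot']).as_matrix();
g=hc-u*.040; print('grip',g,'delta tool',M.T@(np.r_[g,.007]-o['eef_pos'])/.06,'xang',np.degrees(np.arctan2(M[1,0],M[0,0])))
E
```

```text
[0.36116174 0.33563631 0.29615772]
[0.30801979 0.34363073] [0.48979291 0.30253532] 0.1863606704290941 -12.739310096050476 0.019123158645932305
[0.49407265 0.24738444] [0.50848712 0.3434099 ] 0.09710131256280632 -8.536976129610128
head ctr [0.50602264 0.2988661 ] near-> [0.50247289 0.29966862] from face [0.50509843 0.29615361]
grip [0.4670073  0.30768671] delta tool [-0.12499931  0.71160408  2.43724202] xang 79.28951940639521
```

>>> play_rows(deltas=[1,-0.07,0.4,0.1,0.4,1,-0.055,0.31,0.3,0.4,1,0,0,0.5,0,1,0,0,0.5,0,1,0,0,0.4,0,1,0,0,0.25,0,1,0,0,0,0])

```text
clock: 2.2
eef_pos: [0.4638, 0.3099, 0.0237]
tool_rot: [0.773, 0.635, -0.004, -0.002]
ft_force: [-0.5, -0.7, 1.1]
grip_width: 0.0854
```

```bash
python3 - <<'E'
from h import *
from scipy.spatial.transform import Rotation as R
o=bot.get_obs();M=R.from_quat(o['tool_rot']).as_matrix()
print(o['eef_pos'],o['ft_force'],M.T@(np.array([.467,.3077,.008])-o['eef_pos'])/.06)
E
```

```text
[0.46378211 0.30992672 0.02370356] [-0.45808958 -0.73206719  1.09940634] [-0.02487793  0.0617949   0.26137451]
```

>>> play_rows(deltas=[1,-0.02,0.06,0.15,0,1,0,0,0.11,0,1,0,0,0,0,0,0,0,0,0,0,0,0,0,0,0,0,0,0,0,0,0,0,0,0,0,0,0,0,0,0,0,0,0,0])

```text
clock: 3.32
eef_pos: [0.4696, 0.3094, 0.0105]
tool_rot: [0.773, 0.635, -0.001, -0.001]
ft_force: [-0.8, -0.1, 0.4]
grip_width: 0.0183
```

>>> play_rows(deltas=[0.5,0,0,0,0,0.5,0,0,0,0,0.5,0,0,0.08,0,0.5,0,0,0,0,0,0,0,0,0,0,0,0,0,0,0,0,0,0,0,0,0,0,0,0,0,0,0,0,0])

```text
clock: 4.45
eef_pos: [0.4695, 0.3097, 0.0053]
tool_rot: [0.773, 0.635, -0.001, -0.001]
ft_force: [0.3, 0.7, -0.4]
grip_width: 0.019
```

>>> play_rows(deltas=[0,0,0,0,0,0,0,0,-0.2,0,0,0,0,-0.4,0,0,0,0,-0.5,0,0,0,0,-0.4,0,0,0,0,0,0,0,0,0,0,0])

```text
clock: 5.32
eef_pos: [0.4663, 0.3075, 0.0954]
tool_rot: [0.773, 0.635, -0.006, -0.002]
ft_force: [-0.6, -1.0, -4.3]
grip_width: 0.0186
```

```bash
python3 - <<'E'
from h import *
import pickle
c=cam('wrist'); S=cam('scene');D=cam('side'); pickle.dump((c,S,D),open('w2.pkl','wb'));o=bot.get_obs();print(o)
cr=lambda C,u,v:cv2.resize(C['color'][v:v+100,u:u+133],(400,300),interpolation=cv2.INTER_CUBIC)
p=[.5,.3,.08];a=proj(S,p).astype(int);b=proj(D,p).astype(int)
a=a-[66,50];b=b-[66,50];print(a,b)
m=np.vstack([cr(S,*a),cr(D,*b)]); cv2.imwrite('pics/m2.png',np.hstack([m,c['color'][60:480:1,120:520][:,:]if 0 else cv2.copyMakeBorder(c['color'][:,120:520],0,120,0,0,0)]))
E
```

```text
{'clock': 5.475, 'joint_pos': array([ 0.58139564,  0.45680364, -0.05130322,  1.07462183,  0.00280652,
        0.77637914]), 'joint_vel': array([-0.00024919,  0.00133185,  0.00327277,  0.00392224, -0.00033805,
        0.00022097]), 'tau': array([ 5.85350535e-04, -4.75680649e+01,  2.43710536e+01,  1.01922133e-01,
        4.02310179e-03,  5.25535472e-05]), 'eef_pos': array([0.46635142, 0.30748907, 0.09511425]), 'tool_rot': array([ 0.77256777,  0.63490273, -0.00578315, -0.00202954]), 'ft_force': array([ 0.06037849, -0.56931752, -3.68787466]), 'ft_torque': array([ 0.06096085, -0.02450607, -0.03754615]), 'grip_width': 0.018849255308971115}
[348 204] [198 153]
```

View pics/m2.png

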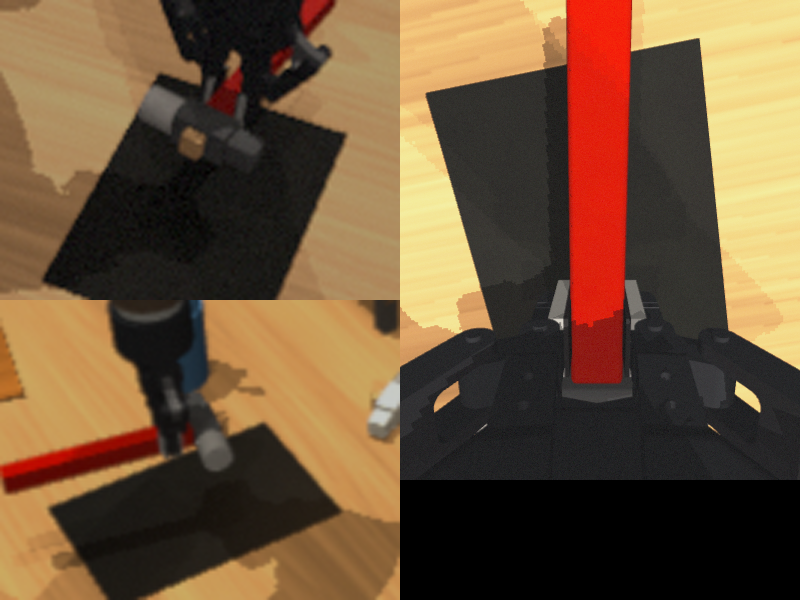

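```bash
cat > wf.py <<'E'
from fit import *
from scipy.optimize import minimize
def box(pl,z0,z1): return [(x,y,z) for x,y in pl for z in (z0,z1)]
W=box([(-31,0),(0,0),(0,-150),(-16,-150)],14,48)
B=box([(0,-88),(110,-88),(110,-238),(0,-238)],14,38)
L=box([(-45,-80),(-23.5,-80),(-8,-236),(-45,-236)],14,40)
def hull(c,p,q,sc=4):
    pts=np.array([proj(c,T(p,np.array(a)/1e3)) for a in q]); m=np.zeros((480*sc,640*sc),np.uint8)
    cv2.fillConvexPoly(m,cv2.convexHull(((pts+.5)*sc-.5).round().astype(np.int32)),1); return m
def run(cams,p0):
    Y=[]
    for k,c in cams:
        h=cv2.cvtColor(c['color'],cv2.COLOR_BGR2HSV); m=cv2.inRange(h,(22,170,60),(34,255,255))
        n,l,s,ce=cv2.connectedComponentsWithStats(m); q=proj(c,[p0[0],p0[1]-.07,.04])
        j=min([i for i in range(1,n) if s[i,4]>150],key=lambda i:np.hypot(*(ce[i]-q))); m=(l==j).astype(np.uint8); print(k,s[j])
        Y.append((c,k,cv2.resize(m,None,fx=4,fy=4,interpolation=cv2.INTER_NEAREST)))
    def cost(p,v=False):
        t=[]
        for c,k,m in Y:
            w=hull(c,p,W); o=hull(c,p,B if k=='S' else L); w=w&~o&1
            t.append((w&m).sum()/(w|m).sum())
        if v: print('IoU',np.round(t,3))
        return -sum(t)
    r=minimize(cost,p0,method='Nelder-Mead',options=dict(initial_simplex=[p0,p0+np.array([.012,0,0]),p0+np.array([0,.012,0]),p0+np.array([0,0,.06])],xatol=2e-4,fatol=1e-4,maxiter=150))
    cost(r.x,True);p=r.x;print('head corner',p.round(4),np.degrees(p[2]).round(1),'mid',np.array(T(p,(-.0155,0,.031))).round(4)); return p
if __name__=='__main__':
    p0=np.array([.555,0.,-.164])
    run([('S',S),('D',D)],p0); run([('S',S)],p0); run([('D',D)],p0)
    w,S2,D2=pickle.load(open('w2.pkl','rb'))
    print('face',ray(S2,348+155/3,204+105/3,.108),ray(D2,198+215/3,153+150/3,.108))
E
python3 wf.py
```

```text
S [246 212  51  30 457]
D [326 266  33  48 521]
IoU [0.472 0.885]
head corner [ 0.5595  0.0009 -0.1859] -10.6 mid [0.5442 0.0038 0.031 ]
S [246 212  51  30 457]
IoU [0.625]
head corner [ 0.548  -0.0105 -0.1428] -8.2 mid [ 0.5327 -0.0082  0.031 ]
D [326 266  33  48 521]
IoU [0.905]
head corner [ 0.5614  0.002  -0.1971] -11.3 mid [0.5462 0.005  0.031 ]
face [0.49297964 0.25824534 0.108     ] [0.50068029 0.26527253 0.108     ]
```

```bash
sed -i 's/(22,170,60),(34,255,255)/(21,165,35),(36,255,255)/' wf.py; python3 wf.py
```

```text
S [246 212  52  36 693]
D [326 265  33  50 551]
IoU [0.779 0.901]
head corner [ 0.5596 -0.     -0.1952] -11.2 mid [0.5444 0.003  0.031 ]
S [246 212  52  36 693]
IoU [0.91]
head corner [ 0.5524 -0.0036 -0.1636] -9.4 mid [ 0.5372 -0.0011  0.031 ]
D [326 265  33  50 551]
IoU [0.93]
head corner [ 0.5614  0.0009 -0.199 ] -11.4 mid [0.5462 0.0039 0.031 ]
face [0.49297964 0.25824534 0.108     ] [0.50068029 0.26527253 0.108     ]
```

>>> play_rows(deltas=[0,-0.3,0.15,0,0,0,-0.55,0.25,0,0,0,-0.6,0.28,0,0,0,-0.6,0.28,0.1,0,0,-0.6,0.28,0.2,0,0,-0.45,0.25,0.2,0,0,-0.2,0.1,0.2,0,0,0,0,0,0])

```text
clock: 6.48
eef_pos: [0.5194, 0.0814, 0.0473]
tool_rot: [0.773, 0.634, -0.011, -0.003]
ft_force: [0.3, 0.3, -4.0]
grip_width: 0.0189
```

```bash
cat > d.py <<'E'
from h import *
from scipy.spatial.transform import Rotation as R
import sys
o=bot.get_obs();M=R.from_quat(o['tool_rot']).as_matrix()
print(o['clock'],o['eef_pos'],o['ft_force'],M.T@o['ft_force'],'delta',M.T@(np.array(eval(sys.argv[1]))-o['eef_pos'])/.06,'xang',np.degrees(np.arctan2(M[1,0],M[0,0])))
E
python3 d.py "[.519,.0925,.024]"
```

```text
6.475 [0.51944215 0.08142565 0.04734492] [ 0.30735255  0.29575847 -4.02864945] [0.40310069 0.31390508 4.01882177] delta [ 0.18464192 -0.03661113  0.38739273] xang 78.69974708569306
```

>>> play_rows(deltas=[0,0,0,0.25,0,0,0,0,0.17,0,0,0,0,0,0])

```text
clock: 6.85
eef_pos: [0.5184, 0.0837, 0.0205]
tool_rot: [0.772, 0.635, -0.01, -0.003]
ft_force: [-0.4, 0.2, -4.1]
grip_width: 0.019
```

```bash
cat > look.py <<'E'
from h import *
import sys,pickle
n=sys.argv[1];S=cam('scene');D=cam('side');pickle.dump((S,D),open(n+'.pkl','wb'))
cr=lambda C,p:cv2.resize(C['color'][p[1]:p[1]+120,p[0]:p[0]+100],(400,480),interpolation=cv2.INTER_CUBIC)
p=[.53,.03,.04];a=proj(S,p).astype(int)-[50,60];b=proj(D,p).astype(int)-[50,60];print(a,b)
cv2.imwrite(f'pics/{n}.png',np.hstack([cr(S,a),cr(D,b)]))
E
python3 look.py l3; python3 d.py "[.512,.0525,.022]"
```

```text
[256 179] [270 204]
6.95 [0.5191025  0.08365135 0.02137179] [-0.92795012 -0.24861764 -3.72913195] [-0.37948578 -0.80044231  3.74761389] delta [-0.5323535  -0.01622303 -0.00403587] xang 78.89444195777631
```

View pics/l3.png

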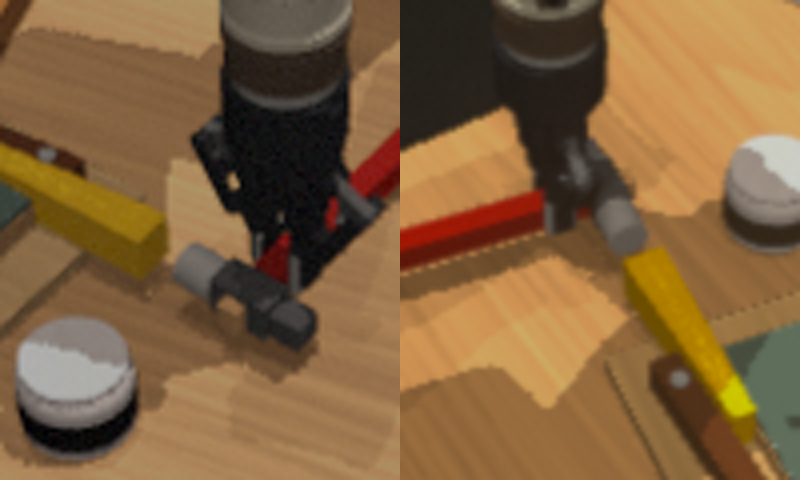

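Hammer face is at about (185,265) in the scene crop, with the wedge's struck end at about (150,245), and they look in line. I'll check this numerically.

```bash
python3 - <<'E'
from h import *
import pickle
S,D=pickle.load(open('l3.pkl','rb'))
f=lambda c,a,u,v,z:ray(c,a[0]+u/4,a[1]+v/4,z)[:2]
for n,q in [('S',[f(S,(256,179),183,266,.034),f(S,(256,179),150,245,.031)]),('D',[f(D,(270,204),630-400,238,.034),f(D,(270,204),648-400,256,.048)])]:
    d=q[1]-q[0]; print(n,q,'d',d,'tool x,y',d@[.193,.981],d@[.981,-.193])
E
```

```text
S [array([0.54894333, 0.02755832]), array([ 0.53924128, -0.00142059])] d [-0.00970205 -0.02897892] tool x,y -0.030300813423799155 -0.003924778265400354
D [array([0.55071114, 0.028524  ]), array([ 0.54557904, -0.00224386])] d [-0.0051321  -0.03076786] tool x,y -0.03117376772694427 0.0009036102948489413
```

>>> play_rows(deltas=[0,-0.15,-0.03,0,0,0,-0.13,0,0,0,0,-0.08,0,0,0,0,-0.05,0,0,0,0,-0.05,0,0,0,0,-0.05,0,0,0,0,-0.05,0,0,0,0,-0.05,0,0,0,0,-0.05,0,0,0,0,-0.05,0,0,0])

```text
clock: 8.2
eef_pos: [0.5098, 0.0399, 0.0234]
tool_rot: [0.772, 0.636, -0.008, -0.002]
ft_force: [0.4, 1.4, -4.1]
grip_width: 0.0186
```

```bash
python3 d.py "[.512,.0525,.022]"; python3 look.py l4; python3 - <<'E'
from wf import *
S,D=pickle.load(open('l4.pkl','rb'))
run([('S',S)],np.array([.552,-.01,-.17]));run([('D',D)],np.array([.56,-.006,-.17]))
E
```

```text
8.2 [0.50980199 0.03993616 0.02342109] [ 0.4479118   1.41282994 -4.11006782] [1.5143265  0.22346331 4.09221826] delta [ 0.21276563 -0.00394792  0.02157344] xang 78.93442485722835
[256 179] [270 204]
S [240 210  51  35 577]
IoU [0.793]
head corner [ 0.5505 -0.0251 -0.1712] -9.8 mid [ 0.5352 -0.0225  0.031 ]
D [329 271  34  49 533]
IoU [0.901]
head corner [ 0.558  -0.0179 -0.1937] -11.1 mid [ 0.5428 -0.015   0.031 ]
```

>>> play_rows(deltas=[0,0.15,0,0,0,0,0.05,0,0,0,0,0,0,0,0,0,-0.1,0,0,0,0,-0.06,0,0,0,0,-0.055,0,0,0,0,-0.055,0,0,0,0,-0.055,0,0,0,0,-0.055,0,0,0,0,-0.055,0,0,0,0,-0.055,0,0,0])

```text
clock: 9.68
eef_pos: [0.5079, 0.0311, 0.0246]
tool_rot: [0.769, 0.639, -0.0, -0.009]
ft_force: [1.0, 10.7, -3.4]
grip_width: 0.019
```

```bash
python3 d.py "[.512,.0525,.022]"
```

```text
9.675 [0.50794977 0.03112504 0.02460787] [ 0.98543527 10.68700394 -3.37654357] [10.64926529 -0.9433895   3.50533129] delta [0.36209683 0.00164228 0.04735712] xang 79.42457099061154
```

>>> play_rows(deltas=[0,-0.06,0,0,0,0,-0.06,0,0,0,0,-0.07,0,0,0,0,-0.07,0,0,0])

```text
clock: 10.18
eef_pos: [0.5072, 0.0313, 0.0263]
tool_rot: [0.764, 0.645, 0.012, -0.02]
ft_force: [0.7, 14.1, -2.1]
grip_width: 0.0188
```

```bash
python3 d.py "[.512,.0525,.022]"; python3 look.py l5; python3 - <<'E'
from wf import *
S,D=pickle.load(open('l5.pkl','rb'))
run([('S',S)],np.array([.552,-.03,-.17]));run([('D',D)],np.array([.56,-.02,-.17]))
E
```

```text
10.175 [0.50719982 0.03127555 0.02630882] [ 0.66430174 14.08998859 -2.07750476] [13.89511431 -1.67324963  2.72234003] delta [0.35861186 0.02071076 0.0875152 ] xang 80.32135802897733
[256 179] [270 204]
S [238 209  50  34 550]
IoU [0.762]
head corner [ 0.5497 -0.0328 -0.1638] -9.4 mid [ 0.5344 -0.0303  0.031 ]
D [331 273  33  49 520]
IoU [0.879]
head corner [ 0.5575 -0.0262 -0.191 ] -10.9 mid [ 0.5423 -0.0232  0.031 ]
```

View pics/l5.png

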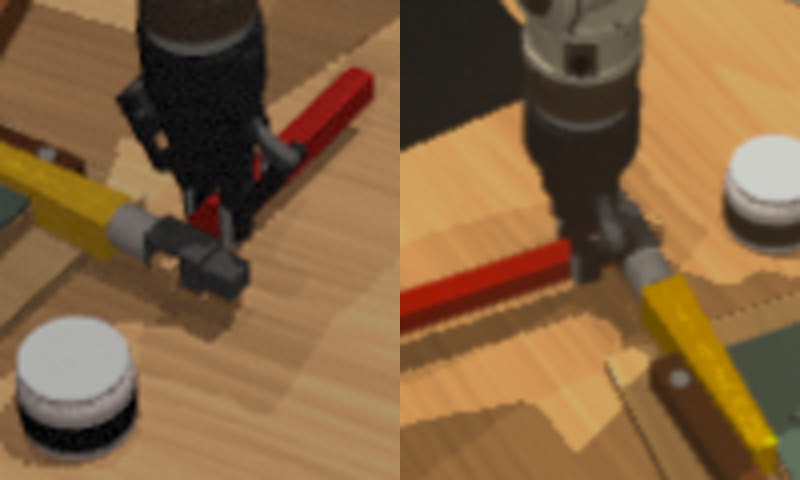

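>>> play_rows(deltas=[0,0.13,0,0,0,0,0,0,0.06,1.0,0,0,0,0,0])

```text
clock: 10.65
eef_pos: [0.5078, 0.0382, 0.0226]
tool_rot: [0.77, 0.637, 0.01, -0.019]
ft_force: [0.0, -0.1, -4.1]
grip_width: 0.0187
```

```bash
python3 d.py "[.507,.0313,.022]"
```

```text
10.65 [0.50784218 0.03823895 0.02264848] [ 4.99679997e-04 -5.52637122e-02 -4.08034613e+00] [-0.21984398  0.07738991  4.07405919] delta [-0.11657575  0.00795281  0.00594999] xang 79.21392091073871
```

>>> play_rows(deltas=[0,-0.06,0,0,0,0,-0.06,0,0,0,0,-0.08,0,0,0,0,-0.11,0,0,0])

```text
clock: 11.15
eef_pos: [0.5055, 0.0322, 0.0235]
tool_rot: [0.766, 0.641, 0.022, -0.031]
ft_force: [-0.2, 22.9, 0.5]
grip_width: 0.0191
```

```bash
python3 d.py "[.507,.0313,.022]"
```

```text
11.15 [0.50554565 0.03223279 0.02354791] [-0.15913208 22.85786493  0.53133929] [22.44927709 -4.17498223  1.17860733] delta [-0.01285896  0.02707432  0.02442179] xang 79.81981500617634
```

>>> play_rows(deltas=[0,0.15,0,0,0,0,0.3,0,0,0.5,0,0.3,0,-0.2,0,0,0.1,0,-0.4,0,0,0,0,-0.4,0,0,0,0,0,0])

```text
clock: 11.9
eef_pos: [0.5161, 0.0788, 0.0908]
tool_rot: [0.77, 0.638, 0.021, -0.029]
ft_force: [0.1, -0.6, -4.3]
grip_width: 0.0188
```

```bash
python3 d.py "[.466,.308,.1]"; python3 look.py l6; python3 - <<'E'
from wf import *
o=bot.get_obs()
from scipy.spatial.transform import Rotation as R
print(R.from_quat(o['tool_rot']).as_matrix().round(3).tolist())
S,D=pickle.load(open('l6.pkl','rb'))
run([('S',S)],np.array([.552,-.03,-.17]));run([('D',D)],np.array([.56,-.02,-.17]))
E
```

```text
11.9 [0.5160963  0.07878402 0.09081742] [ 0.10683913 -0.57540705 -4.25168294] [-0.83998719  0.28783183  4.19891534] delta [ 3.59914891 -1.53147518  0.12525706] xang 79.24011622194631
[256 179] [270 204]
[[0.187, 0.982, -0.009], [0.98, -0.186, 0.071], [0.068, -0.022, -0.997]]
S [238 209  51  35 613]
IoU [0.843]
head corner [ 0.5484 -0.0323 -0.1555] -8.9 mid [ 0.5331 -0.0299  0.031 ]
D [330 273  34  49 533]
IoU [0.887]
head corner [ 0.5571 -0.0237 -0.1832] -10.5 mid [ 0.5419 -0.0209  0.031 ]
```

View pics/l6.png

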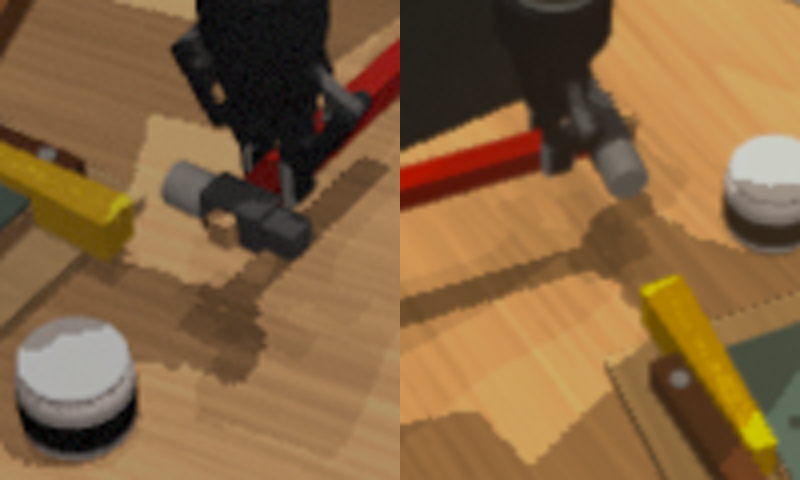

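Between taps the wedge stayed put: it has slid about 27 mm in total, and the last tap reached 22.9 N with no advance. Now I'll take the hammer back to the mat.

>>> play_rows(deltas=[0,0.3,-0.13,0,0,0,0.5,-0.22,0,0,0,0.55,-0.23,0,0,0,0.55,-0.23,0,0,0,0.55,-0.23,0,0,0,0.5,-0.22,0.1,0,0,0.3,-0.13,0.1,0,0,0,0,0,0])

```text
clock: 13.0
eef_pos: [0.4604, 0.2877, 0.0799]
tool_rot: [0.772, 0.635, 0.009, -0.033]
ft_force: [-0.7, -0.2, -4.2]
grip_width: 0.0185
```

```bash
python3 d.py "[.4695,.3097,.02]"
```

```text
13.0 [0.4603937  0.28770716 0.07994013] [-0.73533432 -0.221461   -4.19825774] [-0.591765   -0.51502333  4.19519901] delta [0.33285049 0.11804264 1.01522084] xang 78.87893637524823
```

>>> play_rows(deltas=[0,0.17,0.06,0.3,0,0,0.16,0.06,0.3,0,0,0,0,0.25,0,0,0,0,0.1,0,0,0,0,0.06,0,0,0,0,0,0])

```text
clock: 13.75
eef_pos: [0.4685, 0.3057, 0.0149]
tool_rot: [0.773, 0.634, 0.005, -0.032]
ft_force: [-0.3, -0.1, -4.2]
grip_width: 0.0188
```

```bash
python3 d.py "[.4695,.3097,.007]"
```

```text
13.75 [0.46853498 0.30570675 0.01486847] [-0.34510398 -0.09027739 -4.23725524] [-0.36451666 -0.13962509  4.23428993] delta [0.06188518 0.00843682 0.13410888] xang 78.66754311002359
```

>>> play_rows(deltas=[0,0,0,0.06,0,0,0,0,0.05,0,0,0,0,0.03,0,0,0,0,0,0])

```text
clock: 14.25
eef_pos: [0.4695, 0.3066, 0.0087]
tool_rot: [0.773, 0.634, 0.007, -0.032]
ft_force: [-0.8, -1.0, -0.7]
grip_width: 0.0189
```

>>> play_rows(deltas=[0.5,0,0,0,0,0.5,0,0,0,0,0.7,0,0,0,0,0.7,0,0,0,0,0.7,0,0,-0.3,0,0.7,0,0,-0.6,0,0.7,0,0,-0.8,0,0.7,0,0,-0.8,0,0.7,0,0,0,0,0.7,0,0,0,0])

```text
clock: 15.5
eef_pos: [0.4747, 0.2984, 0.163]
tool_rot: [0.773, 0.634, 0.009, -0.032]
ft_force: [0.2, 0.3, 0.4]
grip_width: 0.0594
```

```bash
python3 - <<'E'
from wf import *
S=cam('scene');D=cam('side')
cr=lambda c,x,y:cv2.resize(c['color'][y:y+100,x:x+133],(400,300),interpolation=cv2.INTER_CUBIC)
cv2.imwrite('pics/fin.png',np.vstack([np.hstack([cr(S,180,190),cr(S,350,225)]),np.hstack([cr(D,310,258),cr(D,195,170)])]))
run([('S',S)],np.array([.552,-.03,-.17]));run([('D',D)],np.array([.56,-.02,-.17]))
# block (lino) shift before/after, via grey-green mask centroid
S0,D0=[pickle.load(open(f,'rb')) for f in('scene0.pkl','side0.pkl')]
for a,b in((S0,S),(D0,D)):
    g=[]
    for c in(a,b):
        m=cv2.inRange(cv2.cvtColor(c['color'],cv2.COLOR_BGR2HSV),(40,25,40),(95,120,160));n,l,s,ce=cv2.connectedComponentsWithStats(m)
        j=1+np.argmin(np.hypot(*(ce[1:]-proj(c,[.57,-.15,.038])).T)+1e3*(s[1:,4]<500)); g.append((ray(c,*ce[j],.038),s[j,4]))
    print(g)
E
```

```text
S [238 209  51  35 635]
IoU [0.861]
head corner [ 0.5481 -0.0312 -0.1601] -9.2 mid [ 0.5328 -0.0287  0.031 ]
D [330 272  34  50 539]
IoU [0.895]
head corner [ 0.5576 -0.0242 -0.1905] -10.9 mid [ 0.5424 -0.0212  0.031 ]
[(array([ 0.58413949, -0.16795389,  0.038     ]), np.int32(1653)), (array([ 0.5845206 , -0.16828653,  0.038     ]), np.int32(1643))]
[(array([ 0.583469  , -0.17235436,  0.038     ]), np.int32(1646)), (array([ 0.58420143, -0.17296671,  0.038     ]), np.int32(1628))]
```

View pics/fin.png

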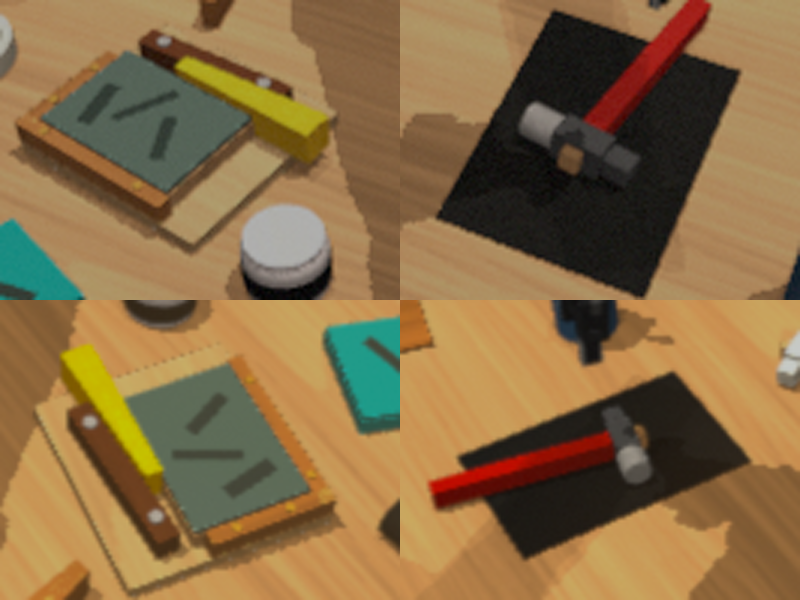

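The hammer lies flat on its mat, the wedge sits seated between rail and block, and nothing else in these crops has moved. I'm handing the job in.

```bash
python3 -c "
from workcell import ticket; print(ticket.job_done())"
```

```text
the job is handed in; nothing more can be done
None
```

I drove the wedge home with three separate hammer taps, laid the hammer back on its mat and handed the job in after about 15.6 s. No verdict was reported.

- **Taps:** The first two slid the wedge about 27 mm, until the push rose to 14 N with no further advance. The third peaked at about 23 N in the sampled readings, again with no advance. I drew the hammer clear of the wedge after each tap.
- **Wedge position:** The struck end is at about jig y = 105 mm, so mid length is at about 30 mm, under the 45 mm limit.
- **Block:** It shifted about 0.5 mm towards the fence. I could not measure the clamping force itself; that it is tight rests on the stalled 23 N tap.
- **Hammer:** The last picture shows it flat on the mat, almost where it started.
- **Bystanders:** None showed movement in the final crops, but those do not cover every item, such as the bottles.
- **Disagreements:** The scene and side cameras differed by 5 to 10 mm in absolute position but agreed on how far things moved. The tool also tilted about 4° under the pressing and stayed tilted when I laid the hammer down.

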